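# Load the curing box and crack its stuck lid

### The job

Take the grey humidity cartridge from the bench by its fin and press it fully home, flush, into the recess in the wooden curing box's deck; it stops a few millimetres proud until it is pushed. Then take the black lid by its bar handle, break it free from its sticky seal and hold it open by a crack of about 25 mm at the front edge, never swinging it wide, to air the lacquered pieces inside. Finish while still holding the lid like that by the bar, and leave the other things on the bench alone.

Things in the scene. Friction and masses are not known exactly. Their poses are not given: they have to be found in the camera images.
- box: fixed plywood curing box, 220 x 320 x 110 mm (its x, y, z); origin at the centre of its underside. At yaw 0 its x points away from the robot. Where y is over 74 mm it has a fixed pale deck, top at z = 110 mm, with the recess; the rest (y -160 to 68 mm) is under the black lid, 12 mm thick, lying on the rim and hinged at the far edge: axis along box y at x = 100, z = 110 mm.
- recess (a point): centre of the mouth of the rectangular recess in the deck, at deck height: x = 0, y = 117, z = 110 mm in the box frame, axes as the box's. 63 mm along box x by 39 mm along box y, 25 mm deep, edges chamfered by 2 mm.
- cartridge: grey plastic humidity cartridge, 120 g, standing upright: a block 60 x 36 x 20 mm (its x, y, z) with a grip fin on top, 40 mm along x, 14 mm thick along y, from z = 20 to 50 mm. Origin at the centre of the block's underside, z up. Goes into the recess with its x along the box's x, either way round.
- shoulder (a point): point on the cartridge's axis at the height of the block's upper face, 20 mm above its underside; when the cartridge is home it coincides with point recess. Axes as the cartridge's.
- lid_angle (a joint): opening angle of the lid, rad: 0 shut, growing as its front edge (216 mm from the hinge axis) rises; 0.12 is a gap of 26 mm there. It starts shut and stuck: lifting by the bar takes 15 to 20 N at first, the seal's pull fades over the first 5 mm of lift, then only the lid's weight is left, about 3 to 4 N at the bar. Let go, it falls shut.
- lid: black lid, 226 x 228 x 12 mm. Origin on the hinge axis: at x = 100, y = -46, z = 110 mm in the box frame, at the height of the lid's underside while shut; axes as the box's while shut. It lies towards -x, front edge at x = -216 mm. On top is a steel bar handle: round, 12 mm diameter, 90 mm long along y, a leg at each end, centre line 34 mm above the upper face, at x = -175 mm.
- bar_mid (a point): middle of the bar handle's centre line, where to grip it: x = -75, y = -46, z = 156 mm in the box frame while shut.
- sanding_block: plain cork sanding block, 70 x 42 x 26 mm, loose on the bench; leave alone. Origin at the centre of its underside.
- jar: closed jar, 68 mm diameter, 85 mm high, loose on the bench; leave alone. Origin at the centre of its underside.
- bowl: dark wooden bowl, 110 mm diameter at the rim, 55 mm high, loose on the bench; leave alone. Origin at the centre of its underside.
- brush: lacquer brush lying on the bench; leave alone. Its origin is on its long axis.
- pad (a joint): travel in m of the 5 mm thick rubber seat pad in the recess: it starts at 0, standing 5 mm above the recess floor, so that the cartridge stops 5 mm proud. Pushing the cartridge down with 7 N or more drives it to 0.005, on the floor, where it stays and the block is flush; there the stop is firm. Push with 10 to 20 N.

How it is judged:
By the outcome, as a careful person would: the job done as asked, in the order asked, and still so for the second after the job is handed in, while the arm keeps its last pose, push and grip.
It also fails if it takes over 48 s, if anything falls off the work surface, if the arm or the gripper's body presses on something with over 40 N, if the wrist force passes 120 N, or if a joint passes its speed limit or range.

### The arm

A 7-joint arm with a two-finger parallel gripper is mounted at the origin on the work surface. World frame = base frame: x ahead of the robot, y to its left, z up, the work surface at z = 0. Lengths are in m, angles in rad, forces in N, time in s.
With the tool pointing down it reaches from about 0.4 to 0.85 m from the base axis. Payload 10.4 kg.
Tool frame: the origin (TCP) lies on the centre line of the jaws, within the pads' length; the fingertips stand 22 mm ahead of it and the grasp point (between the pads) lies 3 mm ahead of it; z points along the fingers, y is the line along which they close (so a half turn about z gives the same grasp; the last joint's range is limited). The gripper opens to 87 mm and grips with 3 to 60 N. Pads are 19 mm wide; open, the fingers measure 117 mm over their backs; the gripper's body (75 mm by 190 mm) begins 51 mm behind the grasp point.
Start: joints at [1.11, 0.332, -0.065, 1.46, 0.022, 1.35, -0.088], TCP at [0.265, -0.566, 0.245] pointing down, gripper open.
Joint ranges: [-2.6, 2.6], [-0.5, 2.12], [-1.47, 1.34], [0.16, 2.42], [-1.27, 4.41], [0.06, 2.06], [-2.6, 2.6]. Speed limits (rad/s): [2.22, 2.22, 2.79, 2.79, 3.14, 3.14, 3.14].

### API

Orientations are given as a unit quaternion [x, y, z, w].
In Python, from bench import r gives the robot as it stands.
- The arm moves only by the shell command python3 jog.py 'ROWS' [FORCE]. ROWS is a JSON list of rows, 1 to 12 of them, each an object with the fields trans (a list: dx, dy, dz in m), yaw (a turn about the tool's z in rad), jaw (the finger opening in m); a field left out counts as zero (the opening has to be given); each row is the pose to reach, as a shift and turn from the pose commanded when the command began, along the tool's axes at that moment; what a row does not reach only later rows make up. A row lasts 1/10 s, in which the tool goes at most 0.05 m and 0.15 rad, less where a joint would pass 70% of its speed; a pose out of reach is approached as far as the arm can. The fingers move at their own pace and stop on an object; FORCE is the grip in N (left out, the last holds). Time passes only in rows, so rows that do not move let the fingers close. It prints the time, the measured TCP pose, the force, the opening and the grip force at its end. Input that does not fit is refused with a message, and nothing moves.
- r.read_state(): the state, without advancing time (a new reading comes with each control period).
- r.camera(name): name is "side" or "top" or "wrist"; returns a dict with "img" (420x560x3 uint8, red, green, blue), "fx", "fy", "cx", "cy" (pixels), "k1" (the pictures are not rectified: a ray, as slopes to the right and down, at radius r is drawn at 1 + k1 r^2 times it, then the intrinsics apply), "pose" (4x4, takes a point from camera to world coordinates). Camera axes: x right, y down, z forward; pixel columns grow to the right and rows downward; lengths in m; the calibration is good to about 2 mm. A picture is of the moment at which its call begins. There is no depth.
- r.close_job(): hands the job in; it is judged then, once.
The state is a dict: "time": time; "joint_positions": joint angles; "joint_vel": joint speeds; "joint_torque": joint torques, N m; "ee_pos": TCP position; "eef_rot": TCP orientation; "ft_force": force on the tool from outside, world axes, zero at the start; "torque": the same for the moment, N m; "width": finger opening in m; "grip_force": force on a finger pad.
Only numpy, scipy, OpenCV 4.12 (cv2) and the standard library are available. Lean on these libraries where they do the work, as an engineer would, in place of code of your own. Each camera call takes 0.05 s, during which the arm holds its last target. There are 200 camera calls.

## Working session

There is one attempt and no reset: what is moved stays moved. The work goes in short steps, Python scripts to look and compute and a shell command to move; the robot and the scene stay as the last step left them, time stands still between calls to the robot, and variables do not carry over. Pictures are saved under pics/ and viewed, at most 10 in all, crops included, and the job is handed in when it is done.

```bash
ls; mkdir -p pics; python3 - <<'E'
from bench import r
import cv2,numpy as np,pickle
s=r.read_state();print({k:np.round(v,3).tolist() for k,v in s.items()})
d={}
for n in("side","top","wrist"):
    c=r.camera(n);d[n]=c;cv2.imwrite(f"pics/{n}0.png",c["img"][:,:,::-1])
    print(n,[round(c[k],3) for k in("fx","fy","cx","cy","k1")],np.round(c["pose"],3).tolist())
pickle.dump(d,open("d0.pkl","wb"))
E
```

```text
bench.py
jog.py
pics
{'time': 0.0, 'joint_positions': [1.11, 0.333, -0.065, 1.461, 0.022, 1.35, -0.088], 'joint_vel': [-0.001, -0.001, 0.0, -0.002, -0.001, 0.001, -0.002], 'joint_torque': [-0.001, -62.324, 0.025, -38.989, -0.061, 0.04, 0.0], 'ee_pos': [0.265, -0.566, 0.244], 'eef_rot': [0.976, 0.217, -0.0, -0.001], 'ft_force': [-0.185, 0.637, -0.449], 'torque': [0.002, 0.007, -0.024], 'grip_force': 0.0, 'width': 0.087}
side [471.279, 471.279, 277.327, 216.448, -0.166] [[-0.956, -0.202, 0.214, 0.261], [-0.294, 0.677, -0.674, 0.688], [-0.009, -0.708, -0.707, 0.893], [0.0, 0.0, 0.0, 1.0]]
top [421.686, 421.686, 277.65, 207.913, -0.122] [[-0.011, -0.995, 0.098, 0.36], [-1.0, 0.009, -0.019, -0.054], [0.018, -0.098, -0.995, 1.321], [0.0, 0.0, 0.0, 1.0]]
wrist [348.11, 348.11, 281.262, 205.957, 0.026] [[0.424, -0.863, -0.273, 0.341], [-0.905, -0.405, -0.128, -0.53], [-0.0, 0.302, -0.953, 0.385], [0.0, 0.0, 0.0, 1.0]]
```

View pics/top0.png

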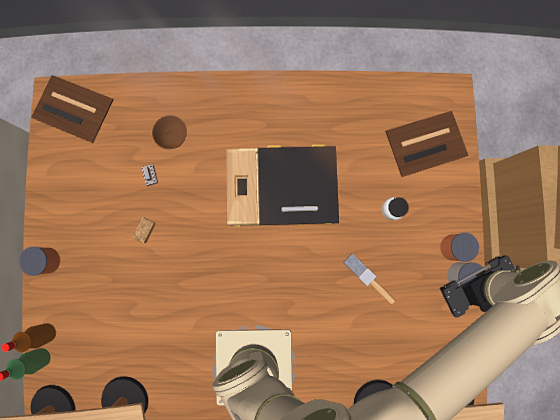

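View pics/side0.png

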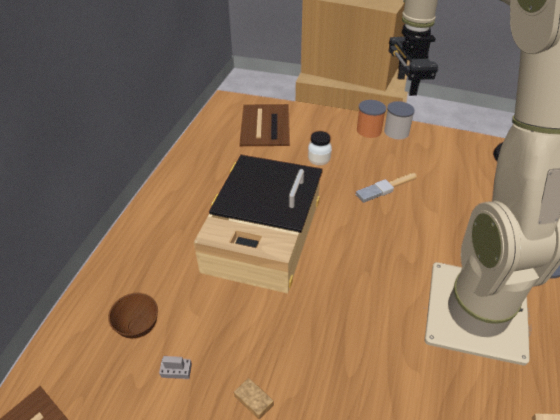

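The top view shows the cartridge at about (149,175), the cork block at (145,229), the recess at (241,186) and the bar at (299,209). In the side view the cartridge is at (175,367), the recess at (246,241) and the bar at (297,188).

```bash
cat > h.py <<'E'
import numpy as np,cv2
def ray(c,uv):
    K=np.array([[c["fx"],0,c["cx"]],[0,c["fy"],c["cy"]],[0,0,1]])
    p=cv2.undistortPoints(np.array([[uv]],float),K,np.array([c["k1"],0,0,0.]))[0,0]
    T=np.array(c["pose"]);d=T[:3,:3]@[p[0],p[1],1];return T[:3,3],d/np.linalg.norm(d)
def plane(c,uv,z):
    o,d=ray(c,uv);return o+d*(z-o[2])/d[2]
def tri(obs):
    A=np.zeros((3,3));b=np.zeros(3);R=[ray(c,u) for c,u in obs]
    for o,d in R:
        P=np.eye(3)-np.outer(d,d);A+=P;b+=P@o
    x=np.linalg.solve(A,b);return x,max(np.linalg.norm((np.eye(3)-np.outer(d,d))@(x-o)) for o,d in R)
E
python3 - <<'E'
import pickle,cv2,numpy as np
from h import *
d=pickle.load(open("d0.pkl","rb"))
for n,(a,b) in {"cart":((149,175),(175,362)),"recess":((241,186),(246,241)),"bar":((299,209),(297,188))}.items(): print(n,tri([(d["top"],a),(d["side"],b)]))
def crop(n,x,y,w,h,W,H): return cv2.resize(d[n]["img"][y:y+h,x:x+w,::-1],(W,H),interpolation=cv2.INTER_CUBIC)
m=np.vstack([np.hstack([crop("top",130,155,40,40,300,300),crop("side",155,347,40,40,300,300)]),np.hstack([crop("top",220,135,125,100,300,240),crop("side",190,150,150,120,300,240)])])
cv2.imwrite("pics/m1.png",m)
E
```

```text
cart (array([0.5961683 , 0.32167011, 0.03187032]), np.float64(0.0017236502492496344))
recess (array([0.54564797, 0.02869981, 0.1028246 ]), np.float64(0.00017293108156593318))
bar (array([ 0.47283063, -0.13686761,  0.1403427 ]), np.float64(0.0004101517957263111))
```

View pics/m1.png

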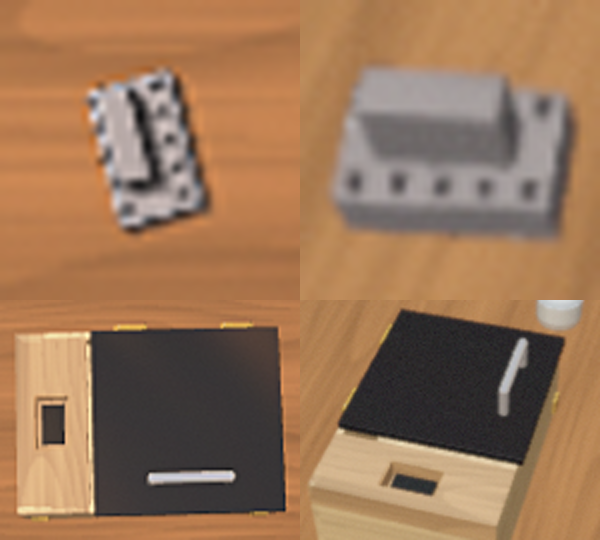

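The zoom shows the cartridge's long axis turned about 14° from world x, and the box nearly square to the world. The fin sits on the block's axis, and the bar is at lower right. I'll move towards the cartridge and take a wrist picture over the box on the way.

```bash
python3 jog.py '[{"trans": [0.67,-0.66,0],"yaw": 0.19,"jaw": 0.087},{"trans": [0.67,-0.66,0],"yaw": 0.19,"jaw": 0.087},{"trans": [0.67,-0.66,0],"yaw": 0.19,"jaw": 0.087},{"trans": [0.67,-0.66,0],"yaw": 0.19,"jaw": 0.087},{"trans": [0.67,-0.66,0],"yaw": 0.19,"jaw": 0.087},{"trans": [0.67,-0.66,0],"yaw": 0.19,"jaw": 0.087},{"trans": [0.67,-0.66,0],"yaw": 0.19,"jaw": 0.087},{"trans": [0.67,-0.66,0],"yaw": 0.19,"jaw": 0.087},{"trans": [0.67,-0.66,0],"yaw": 0.19,"jaw": 0.087},{"trans": [0.67,-0.66,0],"yaw": 0.19,"jaw": 0.087},{"trans": [0.67,-0.66,0],"yaw": 0.19,"jaw": 0.087},{"trans": [0.67,-0.66,0],"yaw": 0.19,"jaw": 0.087}]'
python3 - <<'E'
from bench import r
import cv2,numpy as np,pickle
s=r.read_state();print(s["time"],s["ee_pos"],s["eef_rot"],s["joint_positions"])
d={"wrist":r.camera("wrist")};pickle.dump(d,open("d1.pkl","wb"));cv2.imwrite("pics/w1.png",d["wrist"]["img"][:,:,::-1])
E
```

```text
time: 1.35
ee_pos: [0.4738, -0.0016, 0.2447]
eef_rot: [0.992, 0.123, 0.0, 0.0]
ft_force: [0.6, -0.8, -0.1]
width: 0.0868
grip_force: 0.0
1.35 [ 0.47379093 -0.00157776  0.24469579] [9.92351107e-01 1.23446958e-01 2.31782468e-04 2.73779279e-04] [ 0.5025374   0.03114854 -0.60004548  1.81701287  0.01881575  1.29843783
 -1.42560649]
```

View pics/w1.png

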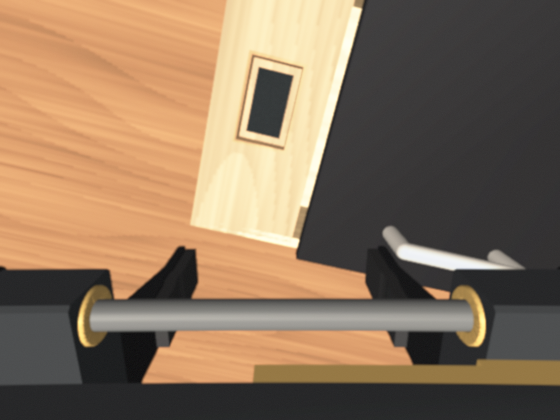

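The wrist view shows the recess mouth with outer corners at about (253,55), (303,68), (285,148) and (238,138). The bar runs from about (390,235) to (510,262). Next I'll go over the cartridge.

```bash
python3 - <<'E'
import pickle,numpy as np
from h import *
c=pickle.load(open("d1.pkl","rb"))["wrist"]
P=np.array([plane(c,u,.11) for u in [(253,55),(303,68),(285,148),(238,138)]]);print(P.round(4),P.mean(0).round(4))
E
python3 jog.py '[{"trans": [0.18,-0.28,0],"jaw": 0.087},{"trans": [0.18,-0.28,0],"jaw": 0.087},{"trans": [0.18,-0.28,0],"jaw": 0.087},{"trans": [0.18,-0.28,0],"jaw": 0.087},{"trans": [0.18,-0.28,0],"jaw": 0.087},{"trans": [0.18,-0.28,0],"jaw": 0.087},{"trans": [0.18,-0.28,0],"jaw": 0.087},{"trans": [0.18,-0.28,0],"jaw": 0.087}]'
python3 - <<'E'
from bench import r
import cv2,numpy as np,pickle
d={"wrist":r.camera("wrist")};pickle.dump(d,open("d2.pkl","wb"));cv2.imwrite("pics/w2.png",d["wrist"]["img"][:,:,::-1])
E
```

```text
[[0.5771 0.0462 0.11  ]
 [0.5776 0.0086 0.11  ]
 [0.5176 0.0069 0.11  ]
 [0.5161 0.0444 0.11  ]] [0.5471 0.0265 0.11  ]
time: 2.2
ee_pos: [0.5781, 0.3173, 0.2431]
eef_rot: [0.992, 0.127, -0.001, -0.001]
ft_force: [-0.5, -0.3, -0.4]
width: 0.0871
grip_force: 0.0
```

View pics/w2.png

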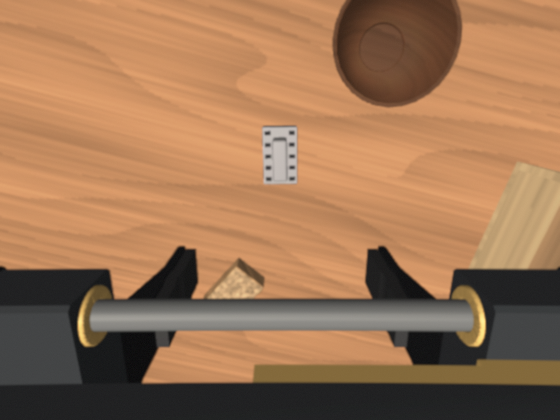

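The cartridge is at about (280,155), nearly aligned with the jaws, with the fin centred. The cork block is lower left and the bowl upper right.

```bash
python3 - <<'E'
import pickle,numpy as np,cv2
from h import *
d0=pickle.load(open("d0.pkl","rb"));c2=pickle.load(open("d2.pkl","rb"))["wrist"];c1=pickle.load(open("d1.pkl","rb"))["wrist"]
def seg(img,x0,y0,x1,y1,f):
    hsv=cv2.cvtColor(img[y0:y1,x0:x1],cv2.COLOR_RGB2HSV);m=f(hsv).astype(np.uint8)
    k=cv2.findContours(m,cv2.RETR_EXTERNAL,cv2.CHAIN_APPROX_NONE)[0];k=max(k,key=cv2.contourArea)
    return cv2.minAreaRect(k),k[:,0]+[x0,y0],np.array([x0,y0])
grey=lambda h:cv2.morphologyEx((h[...,1]<70).astype(np.uint8),cv2.MORPH_CLOSE,np.ones((3,3)))
re,k,o=seg(c2["img"],240,100,320,210,grey)
print("cart wrist rect",np.array(re[0])+o,re[1:])
b=cv2.boxPoints(re)+o;P=np.array([plane(c2,u,.02) for u in b]);print(P.round(4),P.mean(0).round(4))
re,k,o=seg(d0["top"]["img"],130,155,170,195,grey);print("top rect",np.array(re[0])+o,re[1:])
re,k,o=seg(d0["side"]["img"],150,340,200,390,grey);print("side rect",np.array(re[0])+o,re[1:])
dark=lambda h:(h[...,2]<90)
re,k,o=seg(c1["img"],225,40,312,155,dark);b=cv2.boxPoints(re)+o;print("pad",np.array(re[0])+o,re[1:]);P=np.array([plane(c1,u,.09) for u in b]);print(P.round(4),P.mean(0).round(4))
crop=lambda c,x,y,w,h,s:cv2.resize(c["img"][y:y+h,x:x+w,::-1],None,fx=s,fy=s,interpolation=cv2.INTER_CUBIC)
m=np.hstack([crop(c1,220,40,100,120,5),cv2.resize(crop(c2,250,115,60,85,5),(300,425))[:600] if 0 else cv2.copyMakeBorder(crop(c2,250,115,60,85,5),0,175,0,0,0)])
cv2.imwrite("pics/m2.png",m)
E
```

```text
cart wrist rect [279.00000381 154.49999619] ((56.99999237060547, 33.99999237060547), 90.0)
[[0.625  0.3509 0.02  ]
 [0.6337 0.3173 0.02  ]
 [0.576  0.3014 0.02  ]
 [0.5668 0.3368 0.02  ]] [0.6004 0.3266 0.02  ]
top rect [149.02941513 174.61764717] ((18.675243377685547, 11.399173736572266), 75.96376037597656)
side rect [174.67538261 366.84307671] ((30.84132957458496, 21.35595703125), 3.1798300743103027)
pad [268.5617981  102.39887619] ((33.20425796508789, 62.58589553833008), 12.994616508483887)
[[0.5219 0.0418 0.09  ]
 [0.5706 0.0411 0.09  ]
 [0.5716 0.0149 0.09  ]
 [0.5226 0.0142 0.09  ]] [0.5467 0.028  0.09  ]
```

View pics/m2.png

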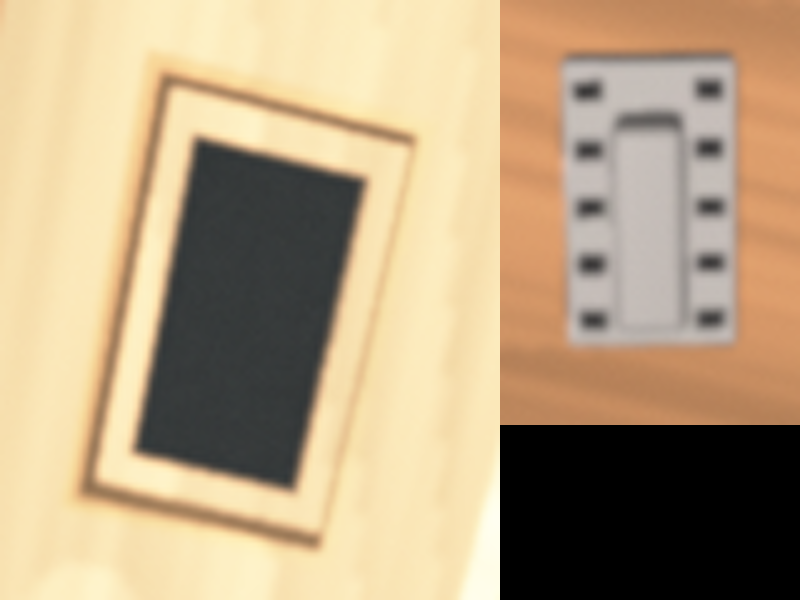

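The zoom shows the recess mouth's outer edges at about (252,54), (303,67), (284,149) and (236,138), with the dark pad centred at (268.6,102.4). The cartridge is aligned to the jaws within about 0.5°. I'll descend part way and measure heights from the second place.

```bash
python3 jog.py '[{"trans": [0.024,-0.004,0.05],"jaw": 0.06},{"trans": [0.024,-0.004,0.10],"jaw": 0.06},{"trans": [0.024,-0.004,0.10],"jaw": 0.06},{"trans": [0.024,-0.004,0.10],"jaw": 0.06}]'
python3 - <<'E'
from bench import r
import pickle,numpy as np,cv2
from h import *
c3=r.camera("wrist");pickle.dump(c3,open("d3.pkl","wb"));s=r.read_state();print(s["eef_rot"])
d0=pickle.load(open("d0.pkl","rb"));c2=pickle.load(open("d2.pkl","rb"))["wrist"];c1=pickle.load(open("d1.pkl","rb"))["wrist"]
def seg(img,x0,y0,x1,y1,f):
    m=f(cv2.cvtColor(img[y0:y1,x0:x1],cv2.COLOR_RGB2HSV)).astype(np.uint8)
    k=max(cv2.findContours(m,cv2.RETR_EXTERNAL,cv2.CHAIN_APPROX_NONE)[0],key=cv2.contourArea)
    q=cv2.approxPolyDP(cv2.convexHull(k),5,True)[:,0]+[x0,y0]
    return q,np.array(cv2.minAreaRect(k)[0])+[x0,y0]
dark=lambda h:h[...,2]<90
a=seg(c1["img"],225,40,312,155,dark)[1]
for b in[seg(d0["top"]["img"],228,170,255,202,dark)]: print("pad tri",tri([(c1,a),(d0["top"],b[1])]),b[1])
grey=lambda h:cv2.morphologyEx((h[...,1]<70).astype(np.uint8),cv2.MORPH_CLOSE,np.ones((5,5)))
q,ctr=seg(c3["img"],200,60,360,260,grey);print(q.tolist(),ctr)
print(np.array([plane(c3,u,.02) for u in q]).round(4))
cv2.imwrite("pics/w3.png",c3["img"][:,:,::-1])
E
```

```text
time: 2.65
ee_pos: [0.6014, 0.3204, 0.1444]
eef_rot: [0.992, 0.123, -0.001, 0.001]
ft_force: [0.4, -0.2, 1.1]
width: 0.0641
grip_force: 0.0
[ 9.92386279e-01  1.23162764e-01  6.17020716e-04 -1.59617108e-04]
pad tri (array([0.5472987 , 0.02772439, 0.08231042]), np.float64(0.0005653247220701026)) [242.  186.5]
[[294, 165], [297, 238], [255, 240], [252, 168]] [274.22175598 204.14814758]
[[0.6354 0.3193 0.02  ]
 [0.5772 0.3013 0.02  ]
 [0.567  0.3345 0.02  ]
 [0.6252 0.3501 0.02  ]]
```

View pics/w3.png

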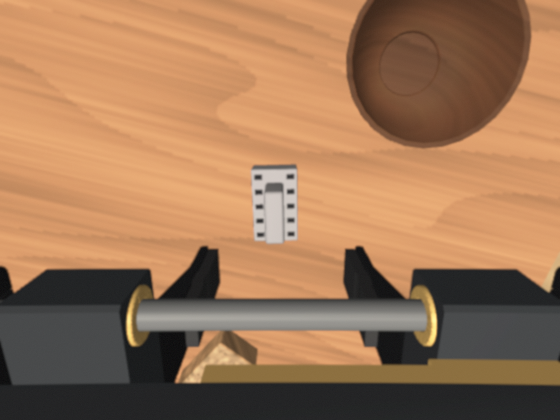

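The cartridge is at (274,204), straight between the jaws along x, with the bowl upper right and the cork lower left, both clear. Next I'll triangulate its corner heights and work out the next shift.

```bash
cat > st.py <<'E'
from bench import r
import numpy as np,sys
s=r.read_state();x,y=s["eef_rot"][:2];t=2*np.arctan2(y,x);p=s["ee_pos"]
print("t",round(s["time"],2),"p",p.round(4),"yaw",round(np.degrees(t),2),"F",np.round(s["ft_force"],1),"w",round(s["width"],4),round(s["grip_force"],1))
if len(sys.argv)>3:
    d=np.array([float(v) for v in sys.argv[1:4]])-p
    print("tool shift",np.round([d[0]*np.cos(t)+d[1]*np.sin(t),d[0]*np.sin(t)-d[1]*np.cos(t),-d[2]],4))
E
python3 st.py 0.6005 0.3264 0.047
python3 - <<'E'
import pickle
from h import *
c2=pickle.load(open("d2.pkl","rb"))["wrist"];c3=pickle.load(open("d3.pkl","rb"))
for a,b in [((263,127),(252.5,167.5)),((296.5,127),(294.5,166)),((264,183.5),(254.5,241)),((297,183.5),(297,239.5))]: print(tri([(c2,a),(c3,b)]))
E
```

```text
t 2.7 p [0.6022 0.3214 0.1466] yaw 14.15 F [ 0.4 -0.4  0.1] w 0.0624 0.0
tool shift [-0.0004 -0.0052  0.0996]
(array([0.62307338, 0.35010536, 0.00780361]), np.float64(0.00010171621150756069))
(array([ 0.6311388 ,  0.3160259 , -0.00110891]), np.float64(0.0008413155959878714))
(array([0.56784265, 0.33470763, 0.0240689 ]), np.float64(6.669319952525406e-05))
(array([0.57525537, 0.30037249, 0.01817237]), np.float64(0.00031925417935973425))
```

```bash
python3 jog.py '[{"trans": [0,-0.005,0.04],"jaw": 0.05},{"trans": [0,-0.005,0.08],"jaw": 0.05},{"trans": [0,-0.005,0.098],"jaw": 0.05},{"trans": [0,-0.005,0.098],"jaw": 0.05},{"trans": [0,-0.005,0.098],"jaw": 0},{"trans": [0,-0.005,0.098],"jaw": 0},{"trans": [0,-0.005,0.098],"jaw": 0},{"trans": [0,-0.005,0.098],"jaw": 0},{"trans": [0,-0.005,0.098],"jaw": 0}]' 40; python3 st.py
```

```text
time: 3.6
ee_pos: [0.6007, 0.3268, 0.0471]
eef_rot: [0.992, 0.124, 0.0, -0.0]
ft_force: [0.1, 0.1, 0.2]
width: 0.0178
grip_force: 0.0
t 3.6 p [0.6007 0.3268 0.0471] yaw 14.2 F [0.1 0.1 0.2] w 0.0178 0.0
```

```bash
python3 jog.py '[{"jaw": 0},{"jaw": 0},{"jaw": 0}]' 40; python3 jog.py '[{"trans": [0,0,-0.05],"jaw": 0},{"trans": [0,0,-0.10],"jaw": 0},{"trans": [0,0,-0.15],"jaw": 0},{"trans": [0,0,-0.16],"jaw": 0},{"trans": [0,0,-0.16],"jaw": 0}]'; python3 st.py 0.547 0.027 0.21
```

```text
time: 3.9
ee_pos: [0.6007, 0.3267, 0.0469]
eef_rot: [0.992, 0.124, 0.0, 0.0]
ft_force: [-0.8, -1.1, 4.0]
width: 0.0136
grip_force: 40.0
time: 4.4
ee_pos: [0.6011, 0.3274, 0.2085]
eef_rot: [0.992, 0.124, 0.002, -0.001]
ft_force: [-0.9, -0.8, -2.5]
width: 0.0137
grip_force: 40.0
t 4.4 p [0.6011 0.3274 0.2085] yaw 14.2 F [-0.9 -0.8 -2.5] w 0.0137 40.0
tool shift [-0.1261  0.2779 -0.0015]
```

```bash
python3 jog.py '[{"trans": [-0.196,0.26,0],"yaw": 0.23,"jaw": 0},{"trans": [-0.196,0.26,0],"yaw": 0.23,"jaw": 0},{"trans": [-0.196,0.26,0],"yaw": 0.23,"jaw": 0},{"trans": [-0.196,0.26,0],"yaw": 0.23,"jaw": 0},{"trans": [-0.196,0.26,0],"yaw": 0.23,"jaw": 0},{"trans": [-0.196,0.26,0],"yaw": 0.23,"jaw": 0},{"trans": [-0.196,0.26,0],"yaw": 0.23,"jaw": 0},{"trans": [-0.196,0.26,0],"yaw": 0.23,"jaw": 0},{"trans": [-0.196,0.26,0],"yaw": 0.23,"jaw": 0}]'; python3 st.py
python3 - <<'E'
from bench import r
import pickle,numpy as np,cv2
from h import *
c=r.camera("wrist");pickle.dump(c,open("d4.pkl","wb"));cv2.imwrite("pics/w4.png",c["img"][:,:,::-1])
t=pickle.load(open("d0.pkl","rb"))["top"]
m=(t["img"][130:235,256:350].max(2)<75).astype(np.uint8)
k=max(cv2.findContours(m,0,1)[0],key=cv2.contourArea);b=cv2.boxPoints(cv2.minAreaRect(k))+[256,130]
P=np.array([plane(t,u,.122) for u in b]);print(P.round(4),P.mean(0))
for i in range(4): e=P[(i+1)%4]-P[i];print(np.linalg.norm(e),np.degrees(np.arctan2(e[1],e[0])))
E
```

```text
time: 5.3
ee_pos: [0.4735, 0.0261, 0.2051]
eef_rot: [1.0, 0.008, -0.001, -0.0]
ft_force: [0.3, -0.3, -0.7]
width: 0.0136
grip_force: 40.0
t 5.3 p [0.4735 0.0261 0.2051] yaw 0.93 F [ 0.3 -0.3 -0.7] w 0.0136 40.0
[[ 0.6541 -0.021   0.122 ]
 [ 0.6597 -0.25    0.122 ]
 [ 0.4349 -0.2503  0.122 ]
 [ 0.4309 -0.0259  0.122 ]] [ 0.54490277 -0.13679026  0.122     ]
0.22907944438225564 -88.62203470143324
0.22474552361814867 -179.93184273765286
0.22442743817745453 91.02350177387515
0.22329889425590374 1.254536655376906
```

View pics/w4.png

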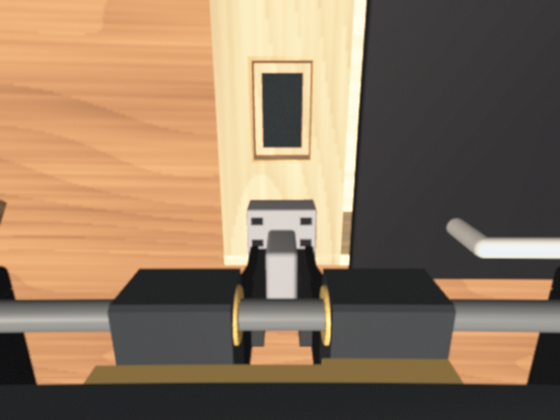

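The recess mouth spans about (251–312, 60–159). The held block's upper front edge runs from (248,207) to (316,207), and both look parallel. Next I'll measure the relative offset in sub-pixel terms.

```bash
python3 - <<'E'
import pickle,numpy as np,cv2
from h import *
c=pickle.load(open("d4.pkl","rb"));g=cv2.GaussianBlur(cv2.cvtColor(c["img"],cv2.COLOR_RGB2GRAY),(3,3),0).astype(int)
s=cv2.cvtColor(c["img"],cv2.COLOR_RGB2HSV)[...,1].astype(int)
# recess outline: darkest pixel near each side
def mn(line,lo): j=int(np.argmin(line));a=line[max(j-1,0):j+2].astype(float);w=a.max()-a+1e-3;return lo+max(j-1,0)+(w*np.arange(len(a))).sum()/w.sum()
L=np.array([[mn(g[y,246:257],246),y] for y in range(75,146,3)]);R=np.array([[mn(g[y,305:318],305),y] for y in range(75,146,3)])
T=np.array([[x,mn(g[56:67,x],56)] for x in range(262,303,3)]);B=np.array([[x,mn(g[151:165,x],151)] for x in range(262,303,3)])
def xf(Q,ax,name):
    P=np.array([plane(c,q,.110) for q in Q])
    f=np.polyfit(P[:,ax],P[:,1-ax],1);print(name,P.mean(0).round(4),"slope deg",np.degrees(np.arctan(f[0])).round(2))
    return P.mean(0)
l=xf(L,0,"L");r_=xf(R,0,"R");t=xf(T,1,"T");b=xf(B,1,"B")
print("recess",(t+b)[0]/2,(l+r_)[1]/2,"size",(t-b)[0],(l-r_)[1])
for y in (203,212,218,225): 
    m=np.where(s[y,235:330]<45)[0]+235;print(y,m.min(),m.max())
for x in (255,265,280,300,310): print(x,[int(v) for v in g[196:212,x]])
for zz in(.178,): 
    print([plane(c,u,zz).round(4) for u in((248,212),(316,212),(282,207))])
E
```

```text
L [0.5478 0.0463 0.11  ] slope deg 0.75
R [0.5484 0.009  0.11  ] slope deg 0.91
T [0.5772 0.0283 0.11  ] slope deg -0.82
B [0.5172 0.0273 0.11  ] slope deg -2.15
recess 0.5472248535317996 0.027683181754377565 size 0.059960451202239584 0.037332295133769434
203 250 312
212 247 315
218 247 315
225 247 315
255 [237, 236, 225, 191, 139, 102, 90, 90, 91, 91, 91, 94, 105, 131, 166, 195]
265 [240, 239, 228, 194, 141, 102, 90, 90, 91, 91, 91, 93, 105, 132, 167, 195]
280 [236, 235, 224, 189, 138, 101, 90, 90, 91, 91, 92, 94, 107, 134, 168, 196]
300 [237, 235, 224, 189, 138, 101, 89, 89, 90, 90, 91, 94, 108, 136, 170, 198]
310 [227, 223, 204, 166, 122, 96, 89, 89, 90, 90, 90, 94, 108, 137, 172, 198]
[array([0.5004, 0.0441, 0.178 ]), array([0.501 , 0.0095, 0.178 ]), array([0.5034, 0.0268, 0.178 ])]
```

```bash
python3 jog.py '[{"trans": [0.04,0,0],"jaw": 0},{"trans": [0.074,0,0],"jaw": 0},{"trans": [0.074,0,0.02],"jaw": 0},{"trans": [0.074,0,0.035],"jaw": 0},{"trans": [0.074,0,0.035],"jaw": 0}]'; python3 st.py 0.5475 0.0269 0.142;python3 st.py 0.5475 0.0269 0.142
python3 - <<'E'
from bench import r
import cv2
m=[r.camera(n)["img"][:,:,::-1] for n in("wrist","side")]
a=cv2.resize(m[0][50:270,180:400],(400,400));b=cv2.resize(m[1][180:300,190:310],(400,400))
cv2.imwrite("pics/w5.png",cv2.hconcat([a,b]))
E
```

```text
time: 5.85
ee_pos: [0.5464, 0.0289, 0.1685]
eef_rot: [1.0, 0.01, -0.003, -0.0]
ft_force: [-0.7, 0.4, -0.9]
width: 0.0137
grip_force: 40.0
t 5.85 p [0.5464 0.0289 0.1685] yaw 1.13 F [-0.7  0.4 -0.9] w 0.0137 40.0
tool shift [0.001  0.002  0.0265]
t 5.85 p [0.5464 0.0289 0.1685] yaw 1.13 F [-0.7  0.4 -0.9] w 0.0137 40.0
tool shift [0.001  0.002  0.0265]
```

View pics/w5.png

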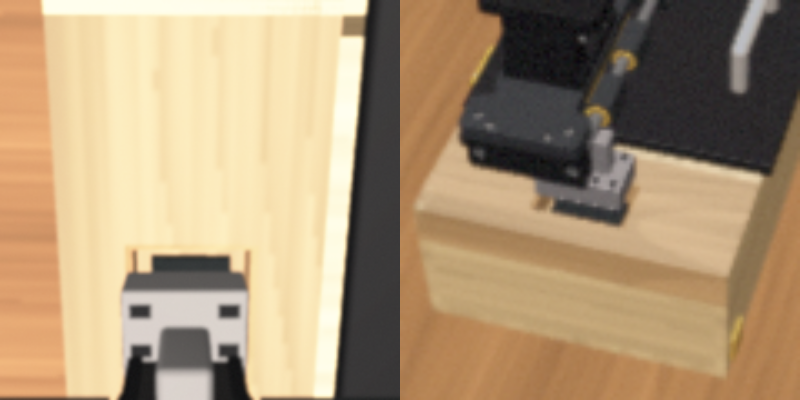

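The block sits over the recess, but the wrist view puts the recess centre about 4–5 crop pixels (about 1.5 mm) further to the right, which agrees with the computed shift. I'll correct by +0.0015 in tool y and descend.

```bash
python3 jog.py '[{"trans": [0.001,0.0015,0],"jaw": 0},{"trans": [0.001,0.0015,0.004],"jaw": 0},{"trans": [0.001,0.0015,0.008],"jaw": 0},{"trans": [0.001,0.0015,0.012],"jaw": 0},{"trans": [0.001,0.0015,0.016],"jaw": 0},{"trans": [0.001,0.0015,0.02],"jaw": 0},{"trans": [0.001,0.0015,0.02],"jaw": 0}]'; python3 st.py 0.5475 0.0269 0.142
```

```text
time: 6.65
ee_pos: [0.5489, 0.0263, 0.1508]
eef_rot: [1.0, 0.009, -0.001, 0.0]
ft_force: [-0.4, 0.5, -1.6]
width: 0.0137
grip_force: 40.0
t 6.65 p [0.5489 0.0263 0.1508] yaw 1.02 F [-0.4  0.5 -1.6] w 0.0137 40.0
tool shift [-0.0014 -0.0006  0.0088]
```

```bash
python3 jog.py '[{"trans": [0,0,0.003],"jaw": 0},{"trans": [0,0,0.006],"jaw": 0},{"trans": [0,0,0.008],"jaw": 0},{"trans": [0,0,0.009],"jaw": 0},{"trans": [0,0,0.01],"jaw": 0},{"trans": [0,0,0.01],"jaw": 0}]'; python3 st.py
```

```text
time: 7.25
ee_pos: [0.5493, 0.0264, 0.1416]
eef_rot: [1.0, 0.009, 0.0, 0.0]
ft_force: [-0.5, -0.4, 1.2]
width: 0.0136
grip_force: 40.0
t 7.25 p [0.5493 0.0264 0.1416] yaw 1.02 F [-0.5 -0.4  1.2] w 0.0136 40.0
```

```bash
python3 jog.py '[{"trans": [0,0,0.001],"jaw": 0},{"trans": [0,0,0.002],"jaw": 0},{"trans": [0,0,0.003],"jaw": 0},{"trans": [0,0,0.003],"jaw": 0}]'; python3 st.py;  python3 jog.py '[{"trans": [0,0,0.001],"jaw": 0},{"trans": [0,0,0.002],"jaw": 0},{"trans": [0,0,0.002],"jaw": 0}]'; python3 st.py
```

```text
time: 7.65
ee_pos: [0.5493, 0.0264, 0.1389]
eef_rot: [1.0, 0.009, 0.0, 0.0]
ft_force: [-2.0, -1.1, 5.7]
width: 0.0137
grip_force: 40.0
t 7.65 p [0.5493 0.0264 0.1389] yaw 1.02 F [-2.  -1.1  5.7] w 0.0137 40.0
time: 7.95
ee_pos: [0.5493, 0.0264, 0.1369]
eef_rot: [1.0, 0.009, 0.0, 0.0]
ft_force: [-2.5, 0.7, 4.8]
width: 0.0139
grip_force: 40.0
t 7.95 p [0.5493 0.0264 0.1369] yaw 1.02 F [-2.5  0.7  4.8] w 0.0139 40.0
```

```bash
python3 jog.py '[{"trans": [0,0,0.001],"jaw": 0},{"trans": [0,0,0.002],"jaw": 0},{"trans": [0,0,0.002],"jaw": 0}]'; python3 st.py
```

```text
time: 8.25
ee_pos: [0.5494, 0.0265, 0.1366]
eef_rot: [1.0, 0.009, 0.0, 0.001]
ft_force: [-11.8, -2.1, 22.6]
width: 0.0136
grip_force: 40.0
t 8.25 p [0.5494 0.0265 0.1366] yaw 1.01 F [-11.8  -2.1  22.6] w 0.0136 40.0
```

The firm stop came at z = 0.1366, where the flush position is expected. I'll relax, open narrowly, retreat and look.

```bash
python3 jog.py '[{"trans": [0,0,-0.001],"jaw": 0},{"trans": [0,0,-0.002],"jaw": 0.035},{"trans": [0,0,-0.002],"jaw": 0.035},{"trans": [0,0,-0.002],"jaw": 0.035},{"trans": [0,0,-0.002],"jaw": 0.035},{"trans": [0,0,-0.04],"jaw": 0.035},{"trans": [-0.03,0,-0.08],"jaw": 0.06},{"trans": [-0.06,0,-0.08],"jaw": 0.06},{"trans": [-0.06,0,-0.08],"jaw": 0.06}]'; python3 st.py
python3 - <<'E'
from bench import r
import cv2,pickle
d={n:r.camera(n) for n in("wrist","side","top")};pickle.dump(d,open("d6.pkl","wb"))
a=cv2.resize(d["wrist"]["img"][0:220,180:400,::-1],(400,400));b=cv2.resize(d["side"]["img"][170:300,190:320,::-1],(400,400))
cv2.imwrite("pics/w6.png",cv2.hconcat([a,b]))
E
```

```text
time: 9.15
ee_pos: [0.4875, 0.0254, 0.2155]
eef_rot: [1.0, 0.009, 0.001, 0.001]
ft_force: [-0.6, 0.6, 0.1]
width: 0.0514
grip_force: 0.0
t 9.15 p [0.4875 0.0254 0.2155] yaw 1.04 F [-0.6  0.6  0.1] w 0.0514 0.0
```

View pics/w6.png

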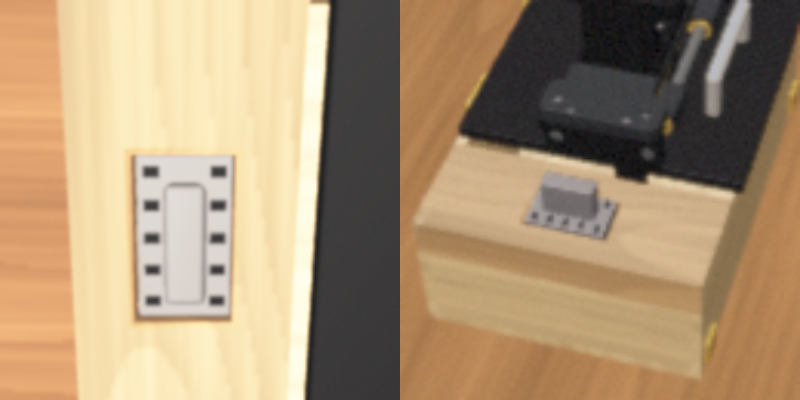

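The cartridge sits centred in the recess with no side faces visible in either view, so it is flush. That was my tenth viewed picture, so from here I'll work by numbers. Next I'll measure the bar.

```bash
cat > bar.py <<'E'
import numpy as np,cv2
from h import *
def barline(c,x0,y0,x1,y1):
    "bright elongated blob: min-area rect -> end mids, width"
    im=c["img"][y0:y1,x0:x1];h=cv2.cvtColor(im,cv2.COLOR_RGB2HSV)
    m=((h[...,2]>110)&(h[...,1]<60)).astype(np.uint8)
    k=max(cv2.findContours(m,0,1)[0],key=cv2.contourArea);re=cv2.minAreaRect(k)
    b=cv2.boxPoints(re)+[x0,y0];
    i=int(np.argmin([np.linalg.norm(b[0]-b[1]),np.linalg.norm(b[1]-b[2])]))
    e=[(b[i]+b[(i+1)%4])/2,(b[(i+2)%4]+b[(i+3)%4])/2]
    return np.array(sorted(map(tuple,e))),re[1]
E
python3 - <<'E'
import pickle
from bar import *
from bench import r
print(r.read_state()["joint_positions"].round(2))
d=pickle.load(open("d0.pkl","rb"))
t=barline(d["top"],262,150,335,220);s=barline(d["side"],270,160,312,215);print(t,s)
tm=t[0].mean(0);print([plane(d["top"],u,.156).round(4) for u in t[0]],plane(d["top"],tm,.156).round(4))
print("tri",tri([(d["top"],tm),(d["side"],s[0].mean(0))]))
E
python3 jog.py '[{"trans": [0,0.05,-0.02],"yaw": 0.15,"jaw": 0.06},{"trans": [-0.015,0.1,-0.03],"yaw": 0.3,"jaw": 0.06},{"trans": [-0.015,0.16,-0.03],"yaw": 0.45,"jaw": 0.06},{"trans": [-0.015,0.16,-0.03],"yaw": 0.6,"jaw": 0.06}]'
python3 -c "
from bench import r
print(r.read_state()['joint_positions'].round(2))"
```

```text
[ 0.49  0.1  -0.67  1.82  0.07  1.24 -1.75]
(array([[280.99464703, 208.84501266],
       [317.02078056, 207.60273361]]), (4.72133207321167, 36.047542572021484)) (array([[288.64383316, 206.11644745],
       [302.49315262, 169.18492985]]), (8.07583999633789, 39.442874908447266))
[array([ 0.4727, -0.0857,  0.156 ]), array([ 0.4752, -0.186 ,  0.156 ])] [ 0.4739 -0.1358  0.156 ]
tri (array([ 0.47567634, -0.13678104,  0.14069608]), np.float64(0.00028256108030471207))
time: 9.7
ee_pos: [0.4767, -0.1408, 0.2441]
eef_rot: [0.956, -0.293, -0.0, 0.001]
ft_force: [0.4, 0.6, -0.3]
width: 0.0601
grip_force: 0.0
[ 0.66  0.08 -0.49  1.77  0.04  1.3  -2.  ]
```

Joint 7 would pass its range on this turn, so I'll turn the other way, to yaw +91°.

```bash
python3 jog.py '[{"trans": [0.013,0.023,-0.02],"yaw": -0.15,"jaw": 0.06},{"trans": [0.013,0.023,-0.02],"yaw": -0.3,"jaw": 0.06},{"trans": [0.013,0.023,-0.02],"yaw": -0.45,"jaw": 0.06},{"trans": [0.013,0.023,-0.02],"yaw": -0.6,"jaw": 0.06},{"trans": [0.013,0.023,-0.02],"yaw": -0.75,"jaw": 0.06},{"trans": [0.013,0.023,-0.02],"yaw": -0.9,"jaw": 0.06},{"trans": [0.013,0.023,-0.02],"yaw": -1.05,"jaw": 0.06},{"trans": [0.013,0.023,-0.02],"yaw": -1.2,"jaw": 0.06}]'
python3 jog.py '[{"yaw": -0.15,"jaw": 0.06},{"yaw": -0.3,"jaw": 0.06},{"yaw": -0.45,"jaw": 0.06},{"yaw": -0.6,"jaw": 0.06},{"yaw": -0.75,"jaw": 0.06},{"yaw": -0.9,"jaw": 0.06},{"yaw": -0.985,"jaw": 0.06},{"yaw": -0.985,"jaw": 0.06},{"yaw": -0.985,"jaw": 0.06}]'
python3 st.py 0.475 -0.137 0.21
python3 - <<'E'
from bench import r
import pickle
from bar import *
c=r.camera("wrist");pickle.dump(c,open("d7.pkl","wb"));cv2.imwrite("pics/w7.png",c["img"][:,:,::-1])
print(r.read_state()["joint_positions"].round(2))
b=barline(c,180,0,380,240);print(b)
print([plane(c,u,.156).round(4) for u in b[0]])
E
```

```text
time: 10.5
ee_pos: [0.4759, -0.1614, 0.2637]
eef_rot: [0.952, 0.307, -0.0, -0.001]
ft_force: [0.6, -0.1, -0.7]
width: 0.0601
grip_force: 0.0
time: 11.4
ee_pos: [0.4757, -0.1614, 0.2641]
eef_rot: [0.697, 0.717, 0.0, -0.0]
ft_force: [0.0, 0.1, -0.4]
width: 0.0598
grip_force: 0.0
t 11.4 p [ 0.4757 -0.1614  0.2641] yaw 91.68 F [ 0.   0.1 -0.4] w 0.0598 0.0
tool shift [0.0244 0.     0.0541]
[ 0.77  0.09 -0.56  1.72  0.05  1.34  0.23]
(array([[280.5, 106. ],
       [280.5, 239. ]]), (133.0, 19.0))
[array([ 0.4732, -0.0842,  0.156 ]), array([ 0.4761, -0.183 ,  0.156 ])]
```

```bash
python3 jog.py '[{"trans": [0.012,0,0.03],"jaw": 0.06},{"trans": [0.024,0,0.05],"jaw": 0.06},{"trans": [0.024,0,0.05],"jaw": 0.06},{"trans": [0.024,0,0.05],"jaw": 0.06}]'
python3 st.py 0.475 -0.136 0.159
python3 - <<'E'
from bench import r
import pickle
from bar import *
c=r.camera("wrist");pickle.dump(c,open("d8.pkl","wb"))
a=pickle.load(open("d7.pkl","rb"))
def prof(c):
    h=cv2.cvtColor(c["img"],cv2.COLOR_RGB2HSV);m=((h[...,2]>110)&(h[...,1]<60))
    out=[]
    for y in range(40,240,20):
        k=np.where(m[y,220:340])[0]+220
        if len(k): out.append((y,int(k.min()),int(k.max())))
    return out
print(prof(a));print(prof(c))
b=barline(c,180,0,380,240);print(b,[plane(c,u,.156).round(4) for u in b[0]])
fa=barline(a,180,0,380,240)[0][0];fb=b[0][np.argmin(b[0][:,1])]
print("far end tri",tri([(a,fa),(c,fb)]))
E
```

```text
time: 11.85
ee_pos: [0.4748, -0.1376, 0.2151]
eef_rot: [0.696, 0.718, -0.0, 0.0]
ft_force: [-0.6, -1.3, 0.5]
width: 0.0598
grip_force: 0.0
t 11.85 p [ 0.4748 -0.1376  0.2151] yaw 91.8 F [-0.6 -1.3  0.5] w 0.0598 0.0
tool shift [0.0016 0.0003 0.0561]
[(120, 272, 290), (140, 271, 290), (160, 271, 290), (180, 271, 289), (200, 271, 289), (220, 271, 288)]
[(40, 229, 240), (160, 272, 291), (180, 271, 292), (200, 271, 291), (220, 271, 291)]
(array([[281.5, 146. ],
       [281.5, 239. ]]), (93.0, 21.0)) [array([ 0.4735, -0.081 ,  0.156 ]), array([ 0.4753, -0.1385,  0.156 ])]
far end tri (array([ 0.47338841, -0.08495441,  0.12726435]), np.float64(0.00024827354966895946))
```

```bash
python3 - <<'E'
import pickle
from bar import *
d=pickle.load(open("d0.pkl","rb"))
for u in [(296.3,183.8),(296.3,182)]: print(tri([(d["top"],(299,208.2)),(d["side"],u)]))
print("near end",tri([(d["top"],(281.5,208.8)),(d["side"],(291.5,194))]))
# leg / bar profile in the side picture: bright span per row
h=cv2.cvtColor(d["side"]["img"],cv2.COLOR_RGB2HSV);m=(h[...,2]>110)&(h[...,1]<60)
for y in range(168,208,2):
    k=np.where(m[y,280:312])[0]+280;print(y,(k.min(),k.max()) if len(k) else None,end=" ")
E
```

```text
(array([ 0.47415162, -0.13586485,  0.15416145]), np.float64(1.1758813599873906e-06))
(array([ 0.47384288, -0.13538779,  0.16024786]), np.float64(0.0002864876292596744))
near end (array([ 0.47209622, -0.0867994 ,  0.16449511]), np.float64(0.00015162032853449696))
168 None 170 (np.int64(299), np.int64(303)) 172 (np.int64(298), np.int64(303)) 174 (np.int64(297), np.int64(302)) 176 (np.int64(296), np.int64(302)) 178 (np.int64(296), np.int64(302)) 180 (np.int64(295), np.int64(302)) 182 (np.int64(294), np.int64(302)) 184 (np.int64(293), np.int64(298)) 186 (np.int64(292), np.int64(297)) 188 (np.int64(292), np.int64(297)) 190 (np.int64(291), np.int64(296)) 192 (np.int64(290), np.int64(295)) 194 (np.int64(289), np.int64(294)) 196 (np.int64(289), np.int64(293)) 198 (np.int64(290), np.int64(293)) 200 (np.int64(289), np.int64(293)) 202 (np.int64(290), np.int64(293)) 204 (np.int64(290), np.int64(293)) 206 (np.int64(290), np.int64(293))
```

The bar triangulates to about 0.155 m high with its middle at (0.474, -0.136), agreeing with the text. I'll descend and grip it.

```bash
python3 jog.py '[{"trans": [0.001,0,0.03],"jaw": 0.06},{"trans": [0.001,0,0.045],"jaw": 0.05},{"trans": [0.001,0,0.056],"jaw": 0.05},{"trans": [0.001,0,0.056],"jaw": 0.05},{"trans": [0.001,0,0.056],"jaw": 0},{"trans": [0.001,0,0.056],"jaw": 0},{"trans": [0.001,0,0.056],"jaw": 0},{"trans": [0.001,0,0.056],"jaw": 0},{"trans": [0.001,0,0.056],"jaw": 0},{"trans": [0.001,0,0.056],"jaw": 0},{"trans": [0.001,0,0.056],"jaw": 0}]' 50; python3 jog.py '[{"jaw": 0},{"jaw": 0}]'; python3 st.py
```

```text
time: 13.0
ee_pos: [0.4744, -0.1363, 0.1586]
eef_rot: [0.696, 0.718, -0.0, -0.0]
ft_force: [-2.4, 0.2, 2.4]
width: 0.0104
grip_force: 49.9
time: 13.2
ee_pos: [0.4743, -0.1363, 0.1586]
eef_rot: [0.696, 0.718, -0.0, -0.0]
ft_force: [-4.4, -0.1, 4.5]
width: 0.0103
grip_force: 49.9
t 13.2 p [ 0.4743 -0.1363  0.1586] yaw 91.83 F [-4.4 -0.1  4.5] w 0.0103 49.9
```

```bash
for i in 1 2 3; do python3 jog.py '[{"trans": [0,0.0002,-0.001],"jaw": 0},{"trans": [0,0.0005,-0.002],"jaw": 0}]' 60 >/dev/null; python3 st.py; done
```

```text
t 13.4 p [ 0.4746 -0.1362  0.1598] yaw 91.83 F [ 0.5 -1.5 -9.1] w 0.0101 59.7
t 13.6 p [ 0.4749 -0.1362  0.1612] yaw 91.83 F [  6.2  -2.2 -22.9] w 0.0099 59.6
t 13.8 p [ 0.4756 -0.1362  0.1636] yaw 91.83 F [  2.9  -1.5 -13.2] w 0.0099 59.8
```

The seal has let go: the pull peaked at about 23 N and is fading. I'll keep going along the arc.

```bash
python3 jog.py '[{"trans": [0,0.0007,-0.002],"jaw": 0},{"trans": [0,0.0013,-0.004],"jaw": 0},{"trans": [0,0.002,-0.006],"jaw": 0},{"trans": [0,0.0026,-0.008],"jaw": 0},{"trans": [0,0.0033,-0.01],"jaw": 0},{"trans": [0,0.004,-0.012],"jaw": 0},{"trans": [0,0.004,-0.012],"jaw": 0}]'; python3 st.py 0.4808 -0.1362 0.1785
```

```text
time: 14.5
ee_pos: [0.4803, -0.1362, 0.1777]
eef_rot: [0.696, 0.718, -0.0, 0.0]
ft_force: [-3.6, -0.3, 0.5]
width: 0.0103
grip_force: 60.1
t 14.5 p [ 0.4803 -0.1362  0.1777] yaw 91.83 F [-3.6 -0.3  0.5] w 0.0103 60.1
tool shift [-0.0001  0.0005 -0.0008]
```

```bash
python3 - <<'E'
from bench import r
import pickle
from h import *
d=pickle.load(open("d0.pkl","rb"));n={k:r.camera(k) for k in("side","top")}
o=np.array([.548,-.0898,0]);a=np.radians(1.0);Rz=np.array([[np.cos(a),-np.sin(a),0],[np.sin(a),np.cos(a),0],[0,0,1]])
def lid(p,t):
    x,y,z=p;q=np.array([x*np.cos(t)+z*np.sin(t),y,-x*np.sin(t)+z*np.cos(t)])+[.1,-.046,.11];return o+Rz@q
def proj(c,P):
    T=np.linalg.inv(c["pose"]);q=T[:3,:3]@P+T[:3,3];x,y=q[:2]/q[2];k=1+c["k1"]*(x*x+y*y);return np.array([c["fx"]*x*k+c["cx"],c["fy"]*y*k+c["cy"]])
for k in("side","top"):
  for nm,p in(("front deck-side corner top",(-.216,.114,.012)),("front other corner",(-.216,-.114,.012)),("bottom",(-.216,.114,0))):
    print(k,nm,[proj(d[k],lid(p,t)).round(1).tolist() for t in(0,.06,.115)])
# darkness columns in side picture crossing the deck-side lid edge near the front
for cname,c in(("before",d["side"]),("now",n["side"])):
    g=c["img"].max(2)
    for x in(285,290,294,298): print(cname,x,g[206:240:1,x].tolist())
E
```

```text
side front deck-side corner top [[301.3, 229.5], [301.0, 225.4], [300.4, 221.6]]
side front other corner [[322.6, 167.9], [322.5, 163.9], [322.1, 160.2]]
side bottom [[301.2, 233.2], [301.2, 229.2], [300.8, 225.5]]
top front deck-side corner top [[259.1, 224.8], [259.0, 224.2], [258.9, 223.3]]
top front other corner [[338.9, 222.6], [339.6, 221.9], [340.2, 221.0]]
top bottom [[259.2, 225.1], [259.1, 224.7], [259.0, 224.1]]
before 285 [45, 38, 48, 43, 43, 44, 37, 40, 45, 38, 40, 43, 42, 45, 38, 42, 43, 44, 41, 41, 55, 33, 40, 123, 216, 227, 216, 205, 199, 206, 208, 207, 203, 207]
before 290 [147, 107, 58, 45, 45, 46, 44, 41, 41, 49, 45, 44, 42, 42, 46, 44, 43, 50, 48, 42, 46, 55, 37, 43, 117, 212, 225, 216, 203, 202, 207, 206, 205, 206]
before 294 [67, 54, 43, 42, 42, 43, 38, 46, 46, 42, 44, 43, 44, 40, 45, 43, 42, 43, 42, 43, 43, 49, 58, 34, 54, 141, 224, 228, 214, 200, 202, 205, 206, 206]
before 298 [41, 40, 43, 39, 45, 39, 42, 43, 41, 39, 45, 39, 43, 40, 39, 40, 45, 44, 44, 36, 44, 44, 43, 51, 35, 56, 132, 195, 173, 159, 145, 142, 140, 137]
now 285 [45, 41, 45, 38, 47, 42, 46, 46, 44, 45, 43, 40, 43, 43, 54, 32, 42, 129, 224, 231, 231, 232, 231, 232, 229, 229, 218, 206, 201, 207, 210, 208, 207, 207]
now 290 [41, 42, 44, 43, 44, 38, 43, 45, 42, 38, 45, 47, 43, 44, 42, 49, 28, 50, 135, 218, 221, 223, 224, 225, 224, 226, 227, 218, 206, 203, 207, 209, 207, 208]
now 294 [47, 37, 46, 45, 45, 40, 46, 42, 41, 42, 46, 46, 36, 42, 46, 50, 31, 36, 123, 222, 234, 235, 233, 234, 233, 231, 232, 230, 216, 201, 205, 209, 208, 208]
now 298 [45, 47, 44, 40, 42, 43, 42, 45, 46, 44, 43, 44, 42, 38, 48, 45, 45, 36, 71, 163, 229, 233, 233, 231, 230, 228, 222, 203, 176, 163, 147, 143, 141, 140]
```

The lid's edge has risen about 7 px in the side view, against 7.7 px predicted at the front corner for 0.115 rad. That gives an opening of about 0.11 rad, or 24 mm. I'll make a small top-up and settle.

```bash
python3 jog.py '[{"trans": [0,0.0003,-0.0008],"jaw": 0},{"trans": [0,0.0003,-0.0008],"jaw": 0},{"trans": [0,0.0003,-0.0008],"jaw": 0},{"trans": [0,0.0003,-0.0008],"jaw": 0},{"trans": [0,0.0003,-0.0008],"jaw": 0}]'; python3 st.py; python3 -c "
from bench import r
print(r.close_job())"
```

```text
time: 15.1
ee_pos: [0.4805, -0.1361, 0.1781]
eef_rot: [0.696, 0.718, 0.0, 0.0]
ft_force: [-5.9, 0.0, 2.1]
width: 0.0107
grip_force: 60.1
t 15.1 p [ 0.4805 -0.1361  0.1781] yaw 91.83 F [-5.9  0.   2.1] w 0.0107 60.1
the job is handed in; nothing more can be done
None
```

The job is handed in at about 15 s: the cartridge is pressed flush into the recess, and the arm is still holding the lid by its bar, open about 25 mm at the front edge (estimated from the side camera and the arm's lift); no verdict came back.

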